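# Snap a beaded tube into a push-in coupling and tug-test it

### The job

Take the short steel tube out of its wooden stand and push it straight down into the open push-in coupling, past the spring grip, until you feel it fully home on the stop inside, and press it there for a moment. Then tug it upwards, a firm but gentle pull of about 10 N, to prove that the grip holds, and let go, leaving it locked in the coupling. Do not force anything (30 N is too much for the coupling) and leave the things lying around where they are.

Things in the scene. Friction and masses are not known exactly. Their poses are not given: they have to be found in the camera images.
- tube: Straight bare-steel tube, 15 mm diameter, 139.5 mm long, 96 to 168 g, black cap in its upper end, raised bead near its lower end. Starts upright in the stand, bead down. Origin: centre of its lower end; z runs along it to the upper end. Grip it well above the bead, about 95 mm above the lower end.
- tube_bead (a point): On the tube's axis, 18 mm above its lower end, level with the bead's flat shoulder that faces upwards. The bead is a cone growing from 15 mm diameter at 10 mm above the lower end to 22 mm at 14.5 mm, then 22 mm wide up to 18 mm.
- coupling: The open push-in coupling, fixed to the table: round steel flange 72 mm across, upright brass barrel, 70 mm high, fixed ribbed aluminium ring round it (42 mm across, z = 34 to 58 mm). Origin: centre of its underside, z up. Over 30 N between tube and coupling damages it; 10 to 20 N at the stop seats the tube, about 10 N tests it.
- coupling_mouth (a point): Centre of the open bell mouth at the rim, z = 70 mm in the coupling: 34 mm wide inside, narrowing to the 24.5 mm bore at z = 64 mm. In the bore sits a cartridge with spring jaws and, below them, a rigid stop, which halts the tube's lower end 37 to 51 mm below this point, differently each time and not measured: it must be felt.
- coupling_bore (a point): On the coupling's axis at z = 64 mm, top of the bore. In it four spring jaws, shut to a 17 mm opening, are cammed open by the bead over the last 14 mm before the stop (about 5 to 10 N) and snap shut over its shoulder just before it is home. They do not yield to a pull; home, the tube has 3 mm of upward play under them and may be left anywhere in it.
- plugged_coupling: A like coupling fixed to the table, whose mouth is closed by a steel plug with a dark hexagon head (top at z = 83 mm). Not to be used. Origin: centre of its underside.
- stand: Wooden block 60 x 60 x 36 mm fixed to the table, with one hole 23.5 mm wide and 26 mm deep in the middle of its top, in which the tube stands loosely. Origin: centre of its underside, z up.
- tape_masking: Bystander: roll of masking tape, 100 mm across, 24 mm high, lying flat. Origin: centre of its underside.
- brass_fitting: Bystander: small brass threaded fitting, 24 x 28 x 34 mm, upright. Origin: centre of its underside.
- spool_blue: Bystander: wire spool 64 mm across, 58 mm high, upright. Origin: centre of its underside.
- sand_block: Bystander: sanding block 57 x 92 x 31 mm. Origin: centre of its underside.
- solder_reel: Bystander: small solder reel 48 mm across, 30 mm high. Origin: centre of its underside.
- screwdriver_yellow: Bystander: screwdriver, 181 mm long, 22 mm handle, lying along its y axis. Origin: centre of its underside.

How it is judged:
By the outcome, as a careful person would: the job done as asked, in the order asked, and still so for the second after the job is handed in, with the robot touching nothing.
It also fails if it takes over 48 s, if anything falls off the work surface, if the arm or the gripper's body presses on something with over 40 N, if the wrist force passes 120 N, or if a joint passes its speed limit or range.

### The arm

A 6-joint arm with a two-finger parallel gripper is mounted at the origin on a cart in front of the work surface, level with it; the furniture and walls round the work are solid. World frame = base frame: x ahead of the robot, y to its left, z up, the work surface at z = 0. Lengths are in m, angles in rad, forces in N, time in s.
With the tool pointing down it reaches from about 0.35 to 0.925 m from the base axis. Payload 6.4 kg.
Tool frame: the origin (TCP) lies on the centre line of the jaws, within the pads' length; the fingertips stand 14 mm ahead of it and the grasp point (between the pads) lies 5 mm behind it; z points along the fingers, y is the line along which they close (so a half turn about z gives the same grasp; the last joint's range is limited). The gripper opens to 94 mm and grips with 3 to 60 N. Pads are 16 mm wide; open, the fingers measure 119 mm over their backs; the gripper's body (75 mm by 177 mm) begins 78 mm behind the grasp point.
Start: joints at [1.1, 0.245, 1.558, -0, 1.339, -0.174], TCP at [0.19, 0.622, 0.189] pointing down, gripper open.
Joint ranges: [-3.13, 3.13], [-1.02, 2.26], [0.13, 2.54], [-0.95, 4.09], [0.21, 2.88], [-2.74, 2.74]. Speed limits (rad/s): [2.57, 2.57, 3.14, 3.14, 3.14, 3.14].

### API

Orientations are given as a unit quaternion [w, x, y, z].
In Python, from cell import get_obs, camera, camera_info, close_job gives the robot as it stands.
- The arm moves only by the tool step_arm, never from a script. Its argument "increments" is a list of rows, each a list of 3 entries, a list of its own where there are three numbers: the shift along the world's x, y, z each as a share of 0.3 m, from -1 to 1, then the turn, a rotation vector about the world's x, y, z each as a share of pi rad, from -1 to 1, then the opening, from -1 (shut) to 1 (fully open). A call has 1 to 20 rows; each row is the pose to reach, as a shift and turn from the pose commanded when the call began, turning the shorter way round; what a row does not reach only later rows make up. A row lasts 1/8 s, in which the tool goes at most 62.5 mm and 10.7 degrees, less where a joint would pass 70% of its speed; a pose out of reach is approached as far as the arm can. A call with a number of a shift or a turn outside -1 to 1 is refused whole. A call with a gripper value outside its range is refused whole. The fingers move at their own pace and stop on an object; "newtons" is the grip in N (left out, the last holds). Time passes only in rows, so rows that repeat a pose let the fingers close. It gives the time, the measured TCP pose, the force, the opening and the grip force at its end, in the units of the state.
- get_obs(): the state, without advancing time (a new reading comes with each control period).
- camera(name): name is "scene" or "top"; returns the picture (400x640x3 uint8, blue, green, red); there is no depth.
- camera_info(name): a dict with "fx", "fy", "cx", "cy" (pixels), "extrinsics" (4x4, takes a point from camera to world coordinates). Camera axes: x right, y down, z forward; pixel columns grow to the right and rows downward; lengths in m; the calibration is good to about 2 mm. A picture is of the moment at which its call begins. camera_info takes no time and is no camera call.
- close_job(): hands the job in; it is judged then, once.
The state is a dict: "time_s": time; "joints": joint angles; "dq": joint speeds; "effort": joint torques, N m; "tcp_pos": TCP position; "tcp_rot": TCP orientation; "ft_force": force on the tool from outside, world axes, zero at the start; "moment": the same for the moment, N m; "width": finger opening in m; "grip_force": force on a finger pad.
Only numpy, scipy, OpenCV 4.12 (cv2) and the standard library are available. Lean on these libraries where they do the work, as an engineer would, in place of code of your own. Each camera call takes 0.05 s, during which the arm holds its last target. There are 200 camera calls.

## Working session

There is one attempt and no reset: what is moved stays moved. The work goes in short steps, Python scripts to look and compute and a tool call to move; the robot and the scene stay as the last step left them, time stands still between calls to the robot, and variables do not carry over. Pictures are saved under pics/ and viewed, at most 10 in all, crops included, and the job is handed in when it is done.

Besides the shell and the picture viewer there is one more tool, called after "Emit:" by a JSON object that holds its "fn" and its "kwargs", one argument or row to a line. step_arm: Moves the arm, as the interface text tells. Its arguments: {"type":"object","properties":{"increments":{"type":"array"},"newtons":{"type":"number"}},"required":["increments"]}

```bash
mkdir -p pics; python3 - <<'E'
from cell import *
import cv2
for n in("scene","top"):
    cv2.imwrite(f"pics/{n}0.png",camera(n)); i=camera_info(n); print(n,i["fx"],i["cx"],i["cy"],i["extrinsics"])
o=get_obs(); print(o)
E
```

```text
scene 406.6343768128415 318.0477039341535 203.48205066650013 [[-5.07361798e-01 -4.82640113e-01  7.13892518e-01 -2.13082237e-02]
 [-8.61732749e-01  2.84953282e-01 -4.19783631e-01  2.61594910e-01]
 [-8.21596675e-04 -8.28166740e-01 -5.60481201e-01  5.68296289e-01]
 [ 0.00000000e+00  0.00000000e+00  0.00000000e+00  1.00000000e+00]]
top 374.0224744358082 313.2358868818518 195.31960533823877 [[ 0.02531785 -0.98882283  0.14692995  0.42499417]
 [-0.99967667 -0.02538972  0.00138657 -0.10862562]
 [ 0.00235943 -0.14691754 -0.98914593  0.94424926]
 [ 0.          0.          0.          1.        ]]
{'time_s': 0.1, 'joints': array([ 1.09987316e+00,  2.45757795e-01,  1.55888461e+00,  2.31484557e-06,
        1.33870430e+00, -1.74113742e-01]), 'dq': array([ 0.00052693, -0.00191493, -0.00277666, -0.00019505, -0.00089623,
       -0.00049579]), 'effort': array([ 1.31528650e-03, -4.16911554e+01, -3.15526664e+01,  6.86729606e-02,
        3.09296139e-02, -5.72876070e-05]), 'tcp_pos': array([0.1898449 , 0.62106068, 0.18805094]), 'tcp_rot': array([-2.79046920e-04,  1.47860776e-01,  9.89007797e-01, -8.31449850e-04]), 'ft_force': array([ 0.11119378, -0.62896053, -0.98364916]), 'moment': array([-0.01158915, -0.05186255,  0.01046747]), 'grip_force': 0.0, 'width': 0.09395237783104997}
```

View pics/scene0.png

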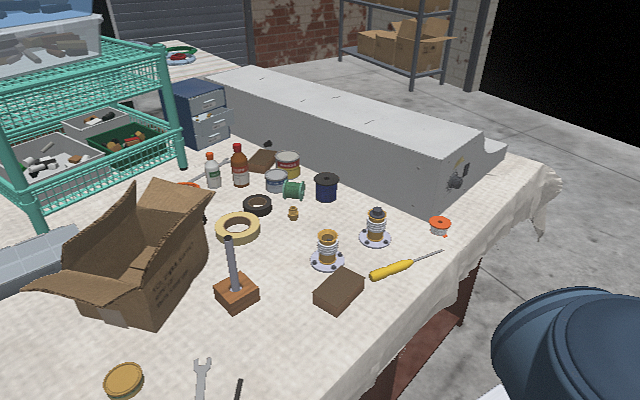

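View pics/top0.png

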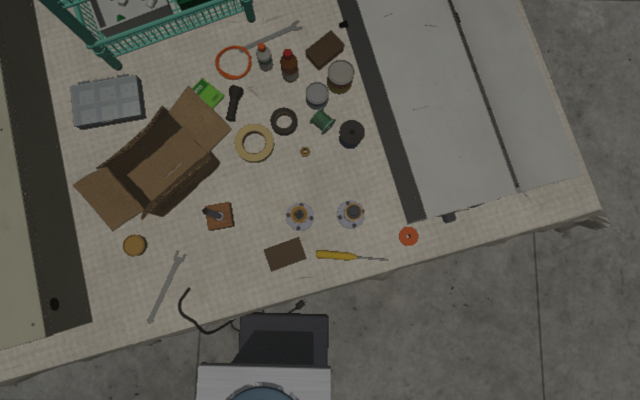

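```bash
python3 - <<'E'
import cv2,numpy as np
s=cv2.imread("pics/scene0.png");t=cv2.imread("pics/top0.png")
def c(i,x,y,w=100,h=75):return cv2.resize(i[y:y+h,x:x+w],(400,300),interpolation=cv2.INTER_CUBIC)
cv2.imwrite("pics/c1.png",np.vstack([np.hstack([c(s,200,232),c(s,300,200)]),np.hstack([c(t,180,180),c(t,275,180)])]))
E
```

```text
(no output)
```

View pics/c1.png

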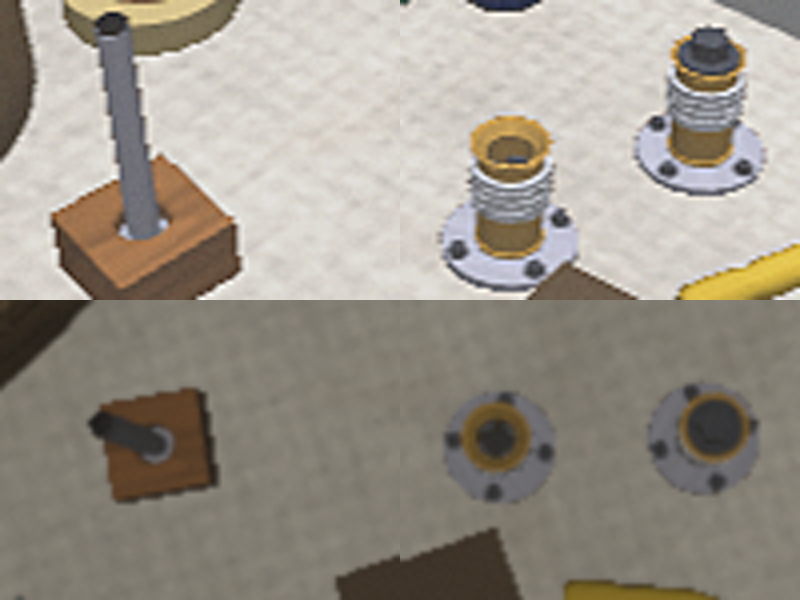

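```bash
cat > h.py <<'E'
import numpy as np
from cell import camera_info
I={n:camera_info(n) for n in("scene","top")}
def ray(n,p):
    i=I[n];T=np.array(i["extrinsics"]);return T[:3,3],T[:3,:3]@[(p[0]-i["cx"])/i["fx"],(p[1]-i["cy"])/i["fy"],1]
def tri(ps,pt):
    A=[];b=[]
    for n,p in(("scene",ps),("top",pt)):
        o,d=ray(n,p);d=d/np.linalg.norm(d);P=np.eye(3)-np.outer(d,d);A.append(P);b.append(P@o)
    x=np.linalg.lstsq(np.vstack(A),np.hstack(b),rcond=None)[0]
    return x,np.linalg.norm(A[0]@x-b[0])
def plane(n,p,z):
    o,d=ray(n,p);return o+d*(z-o[2])/d[2]
def proj(n,X):
    i=I[n];T=np.linalg.inv(i["extrinsics"]);q=T[:3,:3]@X+T[:3,3];return i["fx"]*q[0]/q[2]+i["cx"],i["fy"]*q[1]/q[2]+i["cy"]
E
python3 - <<'E'
from h import *
np.set_printoptions(precision=4,suppress=True)
for k,s,t,z in(("cap",(228.2,238),(205.5,211),.1495),("hole",(236.2,288.2),(219.2,215.7),.036),("mouth",(327.75,235.5),(299,214.2),.07)):
    print(k,tri(s,t),plane("scene",s,z),plane("top",t,z))
for c in((165,157),(235,220),(120,288),(52,220)): print("st",plane("scene",(200+c[0]/4,232+c[1]/4),.036))
for c in((103,402),(197,390),(210,488),(115,501)): print("st top",plane("top",(180+c[0]/4,180+(c[1]-300)/4),.036))
for c in((444,446),(555,446),(499,390),(499,502)): print("flange top",plane("top",(275+(c[0]-400)/4,180+(c[1]-300)/4),.006))
E
```

```text
cap (array([0.5042, 0.1234, 0.1456]), np.float64(0.0009077728482436355)) [0.5    0.1253 0.1495] [0.5033 0.1214 0.1495]
hole (array([0.5051, 0.123 , 0.0283]), np.float64(0.001034931584014364)) [0.4984 0.1258 0.036 ] [0.5039 0.1202 0.036 ]
mouth (array([ 0.5102, -0.0742,  0.0666]), np.float64(0.0010139943628579837)) [ 0.5073 -0.0712  0.07  ] [ 0.5092 -0.0752  0.07  ]
st [0.5346 0.1019 0.036 ]
st [0.4806 0.0899 0.036 ]
st [0.4688 0.1484 0.036 ]
st [0.5223 0.1606 0.036 ]
st top [0.528  0.1546 0.036 ]
st top [0.5369 0.0976 0.036 ]
st top [0.4773 0.0863 0.036 ]
st top [0.468  0.1432 0.036 ]
flange top [ 0.5088 -0.0402  0.006 ]
flange top [ 0.5106 -0.11    0.006 ]
flange top [ 0.5451 -0.0737  0.006 ]
flange top [ 0.4746 -0.0758  0.006 ]
```

```bash
python3 - <<'E'
from h import *
np.set_printoptions(precision=3,suppress=True)
for s,t in(((212,188),(230,130)),((180,178),(230,130)),((180,178),(188,88)),((212,188),(188,88)),((207,243),(217,162)),((62,250),(107,143)),((28,286),(75,185))): print(s,t,tri(s,t))
for p in((147,215),(217,163),(120,228),(75,185),(230,130)): print(p,plane("top",p,0.0),plane("top",p,.15))
print(plane("scene",(155,330),0),plane("scene",(207,250),0))
E
```

```text
(212, 188) (230, 130) (array([0.692, 0.088, 0.13 ]), np.float64(0.0039110889602560475))
(180, 178) (230, 130) (array([0.698, 0.114, 0.152]), np.float64(0.03583703083893922))
(180, 178) (188, 88) (array([0.766, 0.157, 0.147]), np.float64(0.023589521486864985))
(212, 188) (188, 88) (array([0.742, 0.129, 0.145]), np.float64(0.05710065192830473))
(207, 243) (217, 162) (array([0.636, 0.133, 0.045]), np.float64(0.0011016125800943088))
(62, 250) (107, 143) (array([0.658, 0.369, 0.113]), np.float64(0.0008341801321203937))
(28, 286) (75, 185) (array([0.554, 0.411, 0.141]), np.float64(0.0007358290062324319))
(147, 215) [0.504 0.312 0.   ] [0.492 0.245 0.15 ]
(217, 163) [0.643 0.143 0.   ] [0.609 0.103 0.15 ]
(120, 228) [0.47  0.377 0.   ] [0.463 0.3   0.15 ]
(75, 185) [0.576 0.503 0.   ] [0.552 0.406 0.15 ]
(230, 130) [0.733 0.115 0.   ] [0.684 0.079 0.15 ]
[0.512 0.272 0.   ] [0.67 0.13 0.  ]
```

```bash
python3 - <<'E'
import cv2,numpy as np
s=cv2.imread("pics/scene0.png");t=cv2.imread("pics/top0.png")
def c(i,x,y,w=200,h=225):return cv2.resize(i[y:y+h,x:x+w],(400,450),interpolation=cv2.INTER_CUBIC)
cv2.imwrite("pics/c2.png",np.hstack([c(s,20,150),c(t,60,70)]))
E
```

```text
(no output)
```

View pics/c2.png

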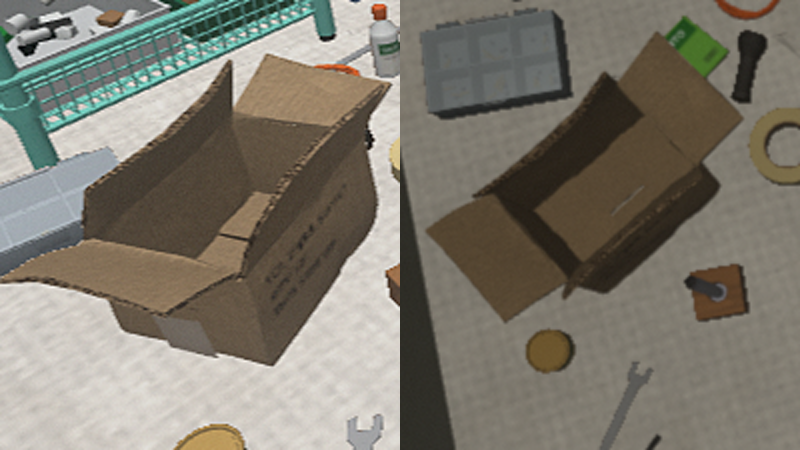

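Emit:
{"fn": "step_arm", "kwargs": {
  "increments": [
    [[0,0,0.5],[0,0,-0.1],1],
    [[0,0,0.6],[0,0,-0.2],1],
    [[0.2,-0.3,0.6],[0,0,-0.3],1],
    [[0.4,-0.6,0.6],[0,0,-0.4],1],
    [[0.6,-0.8,0.6],[0,0,-0.4],1],
    [[0.8,-1,0.6],[0,0,-0.4],1],
    [[0.8,-1,0.6],[0,0,-0.4],1],
    [[0.8,-1,0.6],[0,0,-0.4],1],
    [[0.8,-1,0.6],[0,0,-0.4],1],
    [[0.8,-1,0.6],[0,0,-0.4],1]
  ]
}}

```text
time_s: 1.35
tcp_pos: [0.4303, 0.3212, 0.3686]
tcp_rot: [-0.0, 0.702, 0.713, -0.0]
ft_force: [0.1, 1.0, 0.4]
width: 0.0941
grip_force: 0.0
```

```bash
python3 - <<'E'
from h import *
from cell import get_obs
np.set_printoptions(precision=3,suppress=True)
for s,t in(((142,287),(142,217)),((215,192),(217,160)),((190,220),(190,183))): print(s,t,tri(s,t))
o=get_obs();print(o['tcp_pos'],o['tcp_rot'],o['joints'])
E
```

```text
(142, 287) (142, 217) (array([0.489, 0.269, 0.121]), np.float64(0.00020512339333643467))
(215, 192) (217, 160) (array([0.613, 0.103, 0.168]), np.float64(0.003983799887619736))
(190, 220) (190, 183) (array([0.564, 0.162, 0.157]), np.float64(0.006061175882176925))
[0.43  0.321 0.369] [-0.     0.702  0.713 -0.   ] [ 0.43  -0.112  1.611  0.     1.643  0.414]
```

Emit:
{"fn": "step_arm", "kwargs": {
  "increments": [
    [[0.24,-0.662,0],[0,0,-0.15],1],
    [[0.24,-0.662,0],[0,0,-0.29],1],
    [[0.24,-0.662,0],[0,0,-0.29],1],
    [[0.24,-0.662,0],[0,0,-0.29],1],
    [[0.24,-0.662,-0.5],[0,0,-0.29],1],
    [[0.24,-0.662,-0.563],[0,0,-0.29],1],
    [[0.24,-0.662,-0.563],[0,0,-0.29],1],
    [[0.24,-0.662,-0.563],[0,0,-0.29],1],
    [[0.24,-0.662,-0.563],[0,0,-0.29],1]
  ]
}}

```text
time_s: 2.48
tcp_pos: [0.5031, 0.1241, 0.2024]
tcp_rot: [0.0, 0.943, 0.333, 0.002]
ft_force: [-0.3, -0.8, 0.2]
width: 0.0938
grip_force: 0.0
```

```bash
python3 - <<'E'
import cv2,numpy as np
from cell import *
s=camera("scene");t=camera("top")
cv2.imwrite("pics/s3.png",s);cv2.imwrite("pics/t3.png",t)
def c(i,x,y,w=133,h=200):return cv2.resize(i[y:y+h,x:x+w],(400,600),interpolation=cv2.INTER_CUBIC)
cv2.imwrite("pics/c3.png",np.hstack([c(s,165,130),c(t,150,120)]))
E
```

```text
(no output)
```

View pics/c3.png

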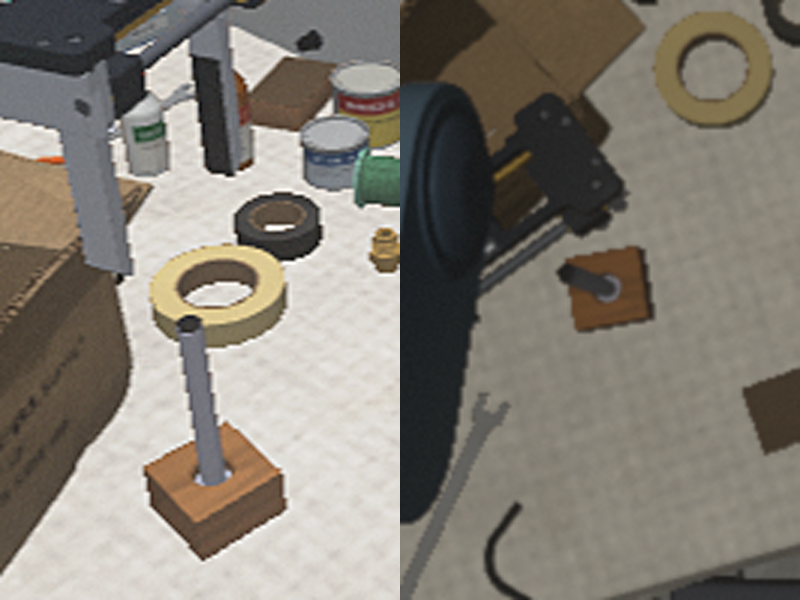

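```bash
python3 - <<'E'
from h import *
y=np.array([.628,-.778,0]);c=np.array([.503,.124,.188])
for d in(-.0595,-.047,0,.047,.0595):
    p=proj("scene",c+y*d);print(d,p,((p[0]-165)*3,(p[1]-130)*3))
p=proj("scene",np.array([.502,.123,.1495]));print((p[0]-165)*3,(p[1]-130)*3)
E
```

```text
-0.0595 (np.float64(203.97592102722936), np.float64(240.0753632818711)) (np.float64(116.92776308168808), np.float64(330.2260898456133))
-0.047 (np.float64(208.72823521689838), np.float64(235.11150057542585)) (np.float64(131.18470565069515), np.float64(315.33450172627755))
0 (np.float64(225.32001435518424), np.float64(217.7811410051026)) (np.float64(180.96004306555272), np.float64(263.3434230153078))
0.047 (np.float64(240.13871904824381), np.float64(202.3027840093445)) (np.float64(225.41615714473144), np.float64(216.90835202803348))
0.0595 (np.float64(243.81700825805336), np.float64(198.4607563353777)) (np.float64(236.4510247741601), np.float64(205.38226900613313))
192.40759451863886 320.6943780573213
```

```bash
python3 - <<'E'
from h import *
import cv2
s=cv2.imread("pics/s3.png");t=cv2.imread("pics/t3.png")
y=np.array([.628,-.778,0]);x=np.array([.778,.628,0]);c=np.array([.503,.124,.188])
for n,i in(("scene",s),("top",t)):
    for d in(-.0595,-.047,0,.047,.0595):
        for h in(0,.09):
            p=proj(n,c+y*d+[0,0,h]);cv2.circle(i,(int(p[0]),int(p[1])),2,(0,0,255) if h==0 else (255,0,255),-1)
m=np.hstack([s[20:320,100:400],t[60:360,60:360]])
cv2.imwrite("pics/c4.png",cv2.resize(m,(800,400)))
E
```

```text
(no output)
```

View pics/c4.png

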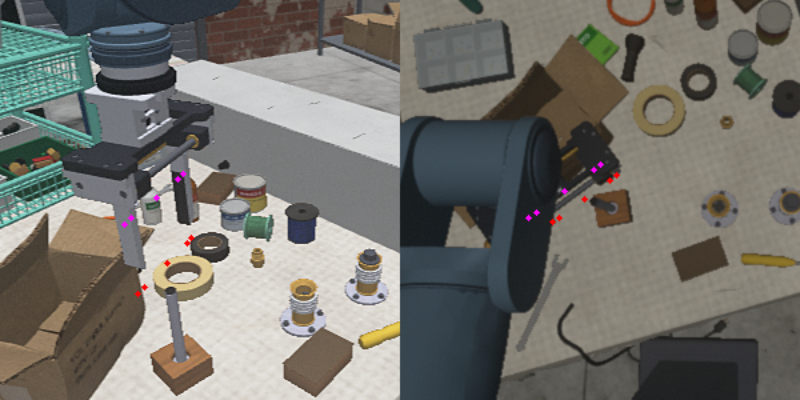

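```bash
python3 - <<'E'
from cell import *
import cv2,numpy as np
s=camera("scene");cv2.imwrite("pics/s4.png",s);a=cv2.imread("pics/s3.png")
d=np.abs(s.astype(int)-a).max(2)>40;print(d.sum(),d[130:330,165:300].sum());o=get_obs();print(o['tcp_pos'],o['time_s'],abs(o['dq']).max())
b=s[195:240,185:255]
g=cv2.cvtColor(s,cv2.COLOR_BGR2GRAY)
for r in range(180,232,2):print(r,*g[r,190:250:2])
E
```

```text
988 223
[0.50361612 0.12345822 0.20291172] 2.625 0.009751220543517288
180 121 124 122 123 111 107 176 226 189 138 146 146 152 142 137 108 235 223 207 216 220 186 44 50 51 45 110 110 136 117
182 121 124 123 123 103 113 91 213 174 130 144 146 145 143 138 116 223 210 219 214 212 172 46 53 48 46 101 116 146 100
184 120 121 123 123 109 108 99 218 221 114 141 149 145 147 132 117 229 217 203 204 219 238 30 50 51 47 92 107 69 47
186 123 121 120 121 118 107 98 213 216 110 138 148 146 146 126 111 218 210 221 219 211 219 30 33 36 40 86 72 172 228
188 123 124 124 122 121 113 105 175 229 224 119 131 132 116 235 218 215 213 216 217 219 220 209 209 238 245 239 220 211 219
190 122 124 125 122 122 109 110 119 130 127 164 203 225 219 221 219 215 214 220 220 209 209 213 216 211 215 217 220 223 217
192 116 123 120 123 124 108 107 127 137 149 102 136 108 179 210 206 216 219 207 214 213 220 219 218 215 216 217 212 211 218
194 122 121 126 123 127 112 109 109 150 89 111 123 124 219 217 210 213 210 206 219 220 217 213 215 220 218 212 207 208 218
196 119 123 121 122 121 120 109 113 85 127 94 78 223 213 210 20
[... 1333 characters left out ...]
08 199 97 71 80 88 85 85 80 76 84 174
220 71 70 70 70 62 73 59 61 103 95 165 218 220 213 203 205 203 210 147 70 84 85 84 85 86 86 88 86 84 67
222 70 67 69 64 76 83 101 27 163 229 224 221 212 186 203 205 206 163 69 83 84 83 85 85 85 80 79 83 81 78
224 70 67 68 74 83 82 80 38 232 211 211 217 205 201 201 203 199 90 72 80 76 75 66 171 242 237 236 185 69 72
226 65 73 72 83 82 82 75 186 219 221 222 217 209 196 203 200 184 74 73 70 174 232 206 204 213 225 223 223 222 182
228 68 69 81 80 80 79 78 162 220 215 213 217 212 200 201 197 204 142 54 231 223 214 220 220 219 217 214 219 234 118
230 73 85 83 80 83 85 81 104 228 215 220 219 197 203 199 199 199 210 111 223 206 218 221 225 218 218 231 91 164 204
```

Emit:
{"fn": "step_arm", "kwargs": {
  "increments": [
    [[0,0,-0.08],[0,0,0],1],
    [[0,0,-0.16],[0,0,0],1],
    [[0,0,-0.24],[0,0,0],1],
    [[0,0,-0.333],[0,0,0],1],
    [[0,0,-0.333],[0,0,0],1],
    [[0,0,-0.333],[0,0,0],1]
  ]
}}

```text
time_s: 3.38
tcp_pos: [0.5035, 0.1231, 0.1022]
tcp_rot: [0.0, 0.943, 0.332, 0.001]
ft_force: [0.1, -0.7, -0.2]
width: 0.0938
grip_force: 0.0
```

```bash
python3 - <<'E'
import cv2,numpy as np
from cell import *
from h import *
s=camera("scene");t=camera("top");o=get_obs();print(o['tcp_pos'],o['ft_force'])
cv2.imwrite("pics/s5.png",s);cv2.imwrite("pics/t5.png",t)
c=o['tcp_pos']-[0,0,.014];y=np.array([.628,-.778,0])
for d in(-.0595,-.047,0,.047,.0595):
    p=proj("scene",c+y*d);cv2.circle(s,(int(p[0]),int(p[1])),1,(0,0,255),-1)
    p=proj("top",c+y*d);cv2.circle(t,(int(p[0]),int(p[1])),1,(0,0,255),-1)
def c(i,x,y,w=133,h=200):return cv2.resize(i[y:y+h,x:x+w],(400,600),interpolation=cv2.INTER_CUBIC)
cv2.imwrite("pics/c5.png",np.hstack([c(s,170,150),c(t,150,120)]))
E
```

```text
[0.50350586 0.1230722  0.10223293] [ 0.57756959 -0.3330801  -0.65516345]
```

View pics/c5.png

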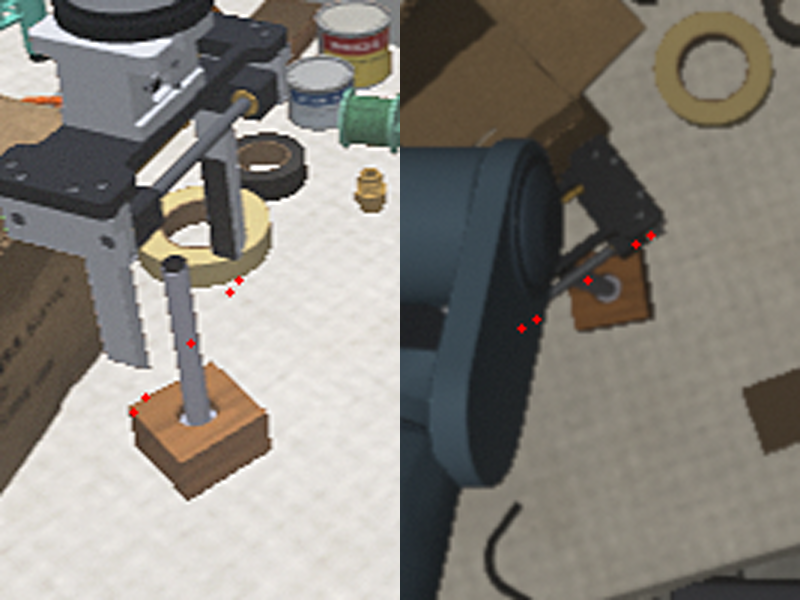

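Emit:
{"fn": "step_arm", "kwargs": {
  "increments": [
    [[0,0,0],[0,0,0],-0.5],
    [[0,0,0],[0,0,0],-1],
    [[0,0,0],[0,0,0],-1],
    [[0,0,0],[0,0,0],-1],
    [[0,0,0],[0,0,0],-1],
    [[0,0,0],[0,0,0],-1],
    [[0,0,0],[0,0,0],-1],
    [[0,0,0],[0,0,0],-1]
  ],
  "newtons": 45
}}

```text
time_s: 4.47
tcp_pos: [0.5021, 0.123, 0.1003]
tcp_rot: [0.0, 0.943, 0.332, 0.0]
ft_force: [1.2, -0.8, -1.1]
width: 0.0176
grip_force: 0.0
```

Emit:
{"fn": "step_arm", "kwargs": {
  "increments": [
    [[0,0,0],[0,0,0],-1],
    [[0,0,0],[0,0,0],-1],
    [[0,0,0],[0,0,0],-1],
    [[0,0,0],[0,0,0],-1]
  ]
}}

```text
time_s: 4.97
tcp_pos: [0.5023, 0.1228, 0.1003]
tcp_rot: [0.0, 0.943, 0.332, 0.0]
ft_force: [0.9, -1.8, -1.5]
width: 0.0141
grip_force: 45.0
```

Emit:
{"fn": "step_arm", "kwargs": {
  "increments": [
    [[0,0,0.07],[0,0,0],-1],
    [[0,0,0.14],[0,0,0],-1],
    [[0,0,0.25],[0,0,0],-1],
    [[0,0,0.4],[0,0,0],-1],
    [[0,0,0.5],[0,0,0],-1],
    [[0,0,0.5],[0,0,0],-1],
    [[0,0,0.5],[0,0,0],-1]
  ]
}}

```text
time_s: 5.85
tcp_pos: [0.501, 0.1232, 0.2483]
tcp_rot: [-0.001, 0.943, 0.332, -0.002]
ft_force: [0.3, 0.1, -1.1]
width: 0.014
grip_force: 45.0
```

Emit:
{"fn": "step_arm", "kwargs": {
  "increments": [
    [[0,-0.15,0],[0,0,0],-1],
    [[0.01,-0.3,0],[0,0,0],-1],
    [[0.01,-0.45,0],[0,0,0],-1],
    [[0.02,-0.6,0],[0,0,0],-1],
    [[0.02,-0.653,0],[0,0,0],-1],
    [[0.02,-0.653,0],[0,0,0],-1],
    [[0.02,-0.653,-0.1],[0,0,0],-1],
    [[0.02,-0.653,-0.2],[0,0,0],-1],
    [[0.02,-0.653,-0.24],[0,0,0],-1],
    [[0.02,-0.653,-0.24],[0,0,0],-1],
    [[0.02,-0.653,-0.24],[0,0,0],-1]
  ]
}}

```text
time_s: 7.22
tcp_pos: [0.5089, -0.0728, 0.1796]
tcp_rot: [0.001, 0.943, 0.332, 0.001]
ft_force: [-0.5, 0.3, -1.0]
width: 0.0141
grip_force: 45.0
```

```bash
python3 - <<'E'
import cv2,numpy as np
from cell import *
s=camera("scene");t=camera("top");o=get_obs();print(o['tcp_pos'],o['ft_force'])
cv2.imwrite("pics/s6.png",s);cv2.imwrite("pics/t6.png",t)
cv2.imwrite("pics/c6.png",np.hstack([cv2.resize(i[y:y+120,x:x+80],(400,600),interpolation=cv2.INTER_CUBIC) for i,x,y in((s,290,155),(t,260,150))]))
E
```

```text
[ 0.50894807 -0.07302285  0.17966739] [-0.28070654  0.30583731 -0.76326143]
```

View pics/c6.png

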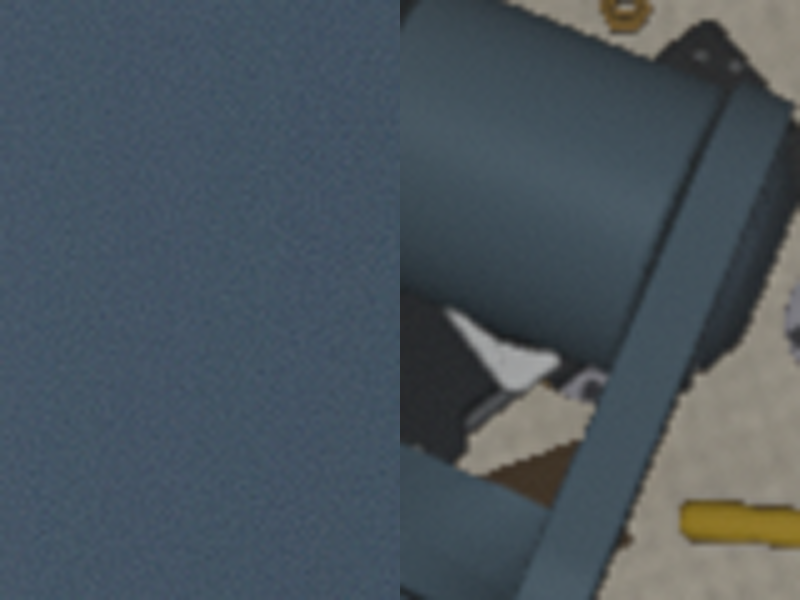

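Emit:
{"fn": "step_arm", "kwargs": {
  "increments": [
    [[0,0.2,0],[0,0,0],-1],
    [[0,0.4,0],[0,0,0],-1],
    [[-0.02,0.6,0],[0,0,0],-1],
    [[-0.02,0.653,0],[0,0,0],-1],
    [[-0.02,0.653,0],[0,0,0],-1],
    [[-0.02,0.653,0],[0,0,0],-1],
    [[-0.02,0.653,0],[0,0,0],-1]
  ]
}}

```text
time_s: 8.2
tcp_pos: [0.5024, 0.1216, 0.1783]
tcp_rot: [0.0, 0.944, 0.331, 0.0]
ft_force: [0.3, -0.0, -1.0]
width: 0.0141
grip_force: 45.0
```

```bash
python3 - <<'E'
import cv2,numpy as np
from cell import *
from h import *
s=camera("scene");t=camera("top");o=get_obs();print(o['tcp_pos'],o['tcp_rot'],o['ft_force'])
cv2.imwrite("pics/s7.png",s);cv2.imwrite("pics/t7.png",t)
s0=cv2.imread("pics/scene0.png")
print(proj("scene",o['tcp_pos']-[0,0,.09]),proj("top",o['tcp_pos']-[0,0,.09]))
g=lambda i,x,y:cv2.resize(i[y:y+100,x:x+67],(400,600),interpolation=cv2.INTER_CUBIC)
cv2.imwrite("pics/c7.png",np.hstack([g(s,195,175),g(s0,294,195)]))
E
```

```text
[0.5023255  0.12194837 0.17826586] [ 5.86665008e-05  9.43532608e-01  3.31279660e-01 -1.87638321e-05] [ 0.17787114  0.01964468 -1.74052345]
(np.float64(234.03007029235195), np.float64(264.36285040350907)) (np.float64(212.77265741179778), np.float64(214.24690121383736))
```

View pics/c7.png

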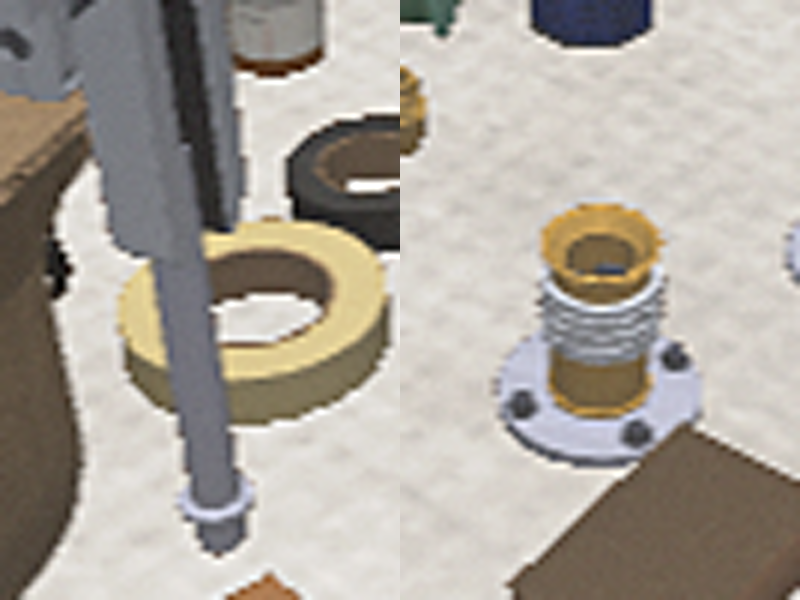

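```bash
python3 - <<'E'
from h import *
np.set_printoptions(precision=4,suppress=True)
t=np.array([.5023,.1219,.1783])
m=plane("scene",(327.75,235.4),.07)
for p in((232.,265.1),(232.,265.8)):
    q=plane("scene",p,.088);print("tip",q,"off",(q-t)[:2],"move",(m-q)[:2])
b=plane("scene",(195+216.5/5.97,175+502/5.97),.088+.0155);print("bead",b)
E
```

```text
tip [0.5026 0.1256 0.088 ] off [0.0003 0.0037] move [ 0.0049 -0.1969]
tip [0.501  0.1262 0.088 ] off [-0.0013  0.0043] move [ 0.0066 -0.1976]
bead [0.5005 0.1257 0.1035]
```

```bash
python3 - <<'E'
import cv2,numpy as np
t=cv2.imread("pics/t7.png");t0=cv2.imread("pics/top0.png")
g=lambda i,x,y:cv2.resize(i[y:y+75,x:x+50],(400,600),interpolation=cv2.INTER_CUBIC)
cv2.imwrite("pics/c8.png",cv2.convertScaleAbs(np.hstack([g(t,188,180),g(t0,275,178)]),alpha=1.8))
E
```

```text
(no output)
```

View pics/c8.png

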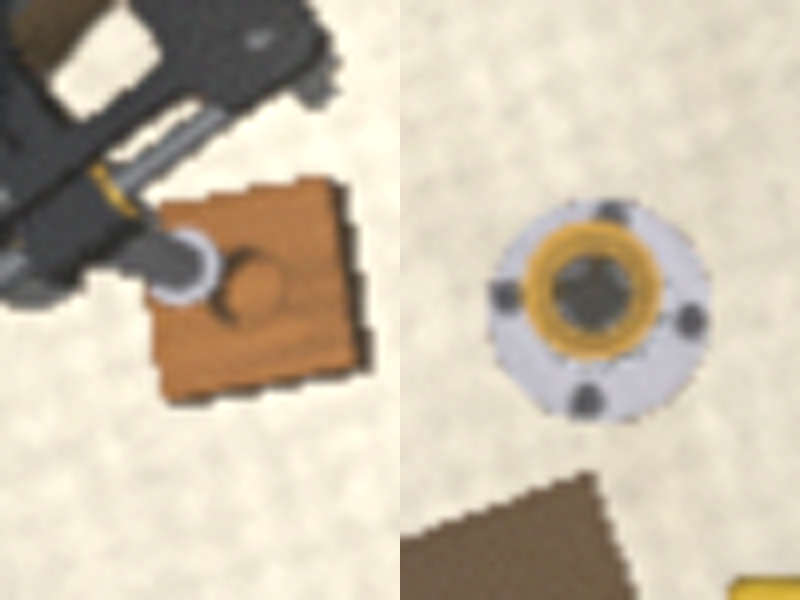

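```bash
python3 - <<'E'
from h import *
np.set_printoptions(precision=4,suppress=True)
q=plane("top",(210.8,213.4),.105);m=plane("top",(299.06,214.3),.07);print(q,m,m-q)
E
```

```text
[0.5026 0.122  0.105 ] [ 0.509  -0.0753  0.07  ] [ 0.0064 -0.1973 -0.035 ]
```

Emit:
{"fn": "step_arm", "kwargs": {
  "increments": [
    [[0,-0.2,0],[0,0,0],-1],
    [[0.01,-0.4,0],[0,0,0],-1],
    [[0.02,-0.6,0],[0,0,0],-1],
    [[0.02,-0.657,0],[0,0,0],-1],
    [[0.02,-0.657,0],[0,0,0],-1],
    [[0.02,-0.657,0],[0,0,0],-1],
    [[0.02,-0.657,-0.03],[0,0,0],-1],
    [[0.02,-0.657,-0.06],[0,0,0],-1],
    [[0.02,-0.657,-0.09],[0,0,0],-1],
    [[0.02,-0.657,-0.09],[0,0,0],-1]
  ]
}}

```text
time_s: 9.55
tcp_pos: [0.5073, -0.0736, 0.1499]
tcp_rot: [-0.001, 0.943, 0.332, -0.001]
ft_force: [0.4, 0.5, -1.4]
width: 0.0138
grip_force: 45.0
```

Emit:
{"fn": "step_arm", "kwargs": {
  "increments": [
    [[0,0,-0.01],[0,0,0],-1],
    [[0,0,-0.02],[0,0,0],-1],
    [[0,0,-0.03],[0,0,0],-1],
    [[0,0,-0.035],[0,0,0],-1],
    [[0,0,-0.035],[0,0,0],-1]
  ]
}}

```text
time_s: 10.18
tcp_pos: [0.5081, -0.0742, 0.1407]
tcp_rot: [0.0, 0.943, 0.332, -0.0]
ft_force: [0.2, 0.5, -1.6]
width: 0.0142
grip_force: 45.0
```

Emit:
{"fn": "step_arm", "kwargs": {
  "increments": [
    [[0,0,-0.005],[0,0,0],-1],
    [[0,0,-0.01],[0,0,0],-1],
    [[0,0,-0.015],[0,0,0],-1],
    [[0,0,-0.015],[0,0,0],-1]
  ]
}}

```text
time_s: 10.68
tcp_pos: [0.5082, -0.0742, 0.1362]
tcp_rot: [0.0, 0.943, 0.332, 0.0]
ft_force: [1.6, -0.7, -1.9]
width: 0.0143
grip_force: 45.0
```

Emit:
{"fn": "step_arm", "kwargs": {
  "increments": [
    [[0,0,-0.005],[0,0,0],-1],
    [[0,0,-0.01],[0,0,0],-1],
    [[0,0,-0.012],[0,0,0],-1],
    [[0,0,-0.012],[0,0,0],-1]
  ]
}}

```text
time_s: 11.18
tcp_pos: [0.5082, -0.0742, 0.1326]
tcp_rot: [0.0, 0.943, 0.332, 0.0]
ft_force: [0.7, -1.8, -1.5]
width: 0.0143
grip_force: 45.0
```

Emit:
{"fn": "step_arm", "kwargs": {
  "increments": [
    [[0,0,-0.005],[0,0,0],-1],
    [[0,0,-0.01],[0,0,0],-1],
    [[0,0,-0.01],[0,0,0],-1]
  ]
}}

```text
time_s: 11.55
tcp_pos: [0.5086, -0.0746, 0.1302]
tcp_rot: [0.001, 0.943, 0.332, 0.0]
ft_force: [0.4, -2.6, 1.6]
width: 0.0138
grip_force: 45.0
```

Emit:
{"fn": "step_arm", "kwargs": {
  "increments": [
    [[0,0,-0.005],[0,0,0],-1],
    [[0,0,-0.01],[0,0,0],-1],
    [[0,0,-0.01],[0,0,0],-1]
  ]
}}

```text
time_s: 11.92
tcp_pos: [0.5088, -0.0747, 0.1276]
tcp_rot: [0.001, 0.943, 0.332, 0.001]
ft_force: [0.3, -2.5, 5.6]
width: 0.0143
grip_force: 45.0
```

Emit:
{"fn": "step_arm", "kwargs": {
  "increments": [
    [[0,0,-0.005],[0,0,0],-1],
    [[0,0,-0.01],[0,0,0],-1],
    [[0,0,-0.01],[0,0,0],-1]
  ]
}}

```text
time_s: 12.3
tcp_pos: [0.5082, -0.0744, 0.1232]
tcp_rot: [0.0, 0.943, 0.332, 0.0]
ft_force: [3.2, -3.8, -1.1]
width: 0.0142
grip_force: 45.0
```

Emit:
{"fn": "step_arm", "kwargs": {
  "increments": [
    [[0,0,-0.005],[0,0,0],-1],
    [[0,0,-0.01],[0,0,0],-1],
    [[0,0,-0.01],[0,0,0],-1]
  ]
}}

```text
time_s: 12.68
tcp_pos: [0.5079, -0.0738, 0.1202]
tcp_rot: [-0.0, 0.943, 0.332, -0.0]
ft_force: [1.8, -2.9, -1.5]
width: 0.0141
grip_force: 45.0
```

Emit:
{"fn": "step_arm", "kwargs": {
  "increments": [
    [[0,0,-0.005],[0,0,0],-1],
    [[0,0,-0.01],[0,0,0],-1],
    [[0,0,-0.01],[0,0,0],-1]
  ]
}}

```text
time_s: 13.05
tcp_pos: [0.5083, -0.074, 0.1181]
tcp_rot: [-0.0, 0.943, 0.332, 0.0]
ft_force: [1.5, -1.9, 3.1]
width: 0.0139
grip_force: 45.0
```

Emit:
{"fn": "step_arm", "kwargs": {
  "increments": [
    [[0,0,-0.005],[0,0,0],-1],
    [[0,0,-0.01],[0,0,0],-1],
    [[0,0,-0.01],[0,0,0],-1]
  ]
}}

```text
time_s: 13.42
tcp_pos: [0.5095, -0.0743, 0.118]
tcp_rot: [0.001, 0.943, 0.332, 0.001]
ft_force: [-2.5, -0.0, 17.1]
width: 0.0142
grip_force: 45.0
```

Emit:
{"fn": "step_arm", "kwargs": {
  "increments": [
    [[0,0,0.001],[0,0,0],-1],
    [[0,0,0.001],[0,0,0],-1],
    [[0,0,0.001],[0,0,0],-1],
    [[0,0,0.001],[0,0,0],-1],
    [[0,0,0.001],[0,0,0],-1],
    [[0,0,0.001],[0,0,0],-1]
  ]
}}

```text
time_s: 14.18
tcp_pos: [0.5094, -0.0742, 0.118]
tcp_rot: [0.0, 0.943, 0.332, 0.001]
ft_force: [-2.4, 0.4, 14.7]
width: 0.0141
grip_force: 45.0
```

Emit:
{"fn": "step_arm", "kwargs": {
  "increments": [
    [[0,0,0.008],[0,0,0],-1],
    [[0,0,0.016],[0,0,0],-1],
    [[0,0,0.02],[0,0,0],-1],
    [[0,0,0.02],[0,0,0],-1]
  ]
}}

```text
time_s: 14.68
tcp_pos: [0.5078, -0.0741, 0.1205]
tcp_rot: [-0.0, 0.943, 0.332, -0.0]
ft_force: [1.4, -1.8, -1.9]
width: 0.0145
grip_force: 45.0
```

Emit:
{"fn": "step_arm", "kwargs": {
  "increments": [
    [[0,0,0.002],[0,0,0],-1],
    [[0,0,0.004],[0,0,0],-1],
    [[0,0,0.004],[0,0,0],-1]
  ]
}}

```text
time_s: 15.05
tcp_pos: [0.5076, -0.074, 0.1213]
tcp_rot: [-0.0, 0.943, 0.332, -0.0]
ft_force: [3.0, -1.9, -8.3]
width: 0.0142
grip_force: 45.0
```

Emit:
{"fn": "step_arm", "kwargs": {
  "increments": [
    [[0,0,0.002],[0,0,0],-1],
    [[0,0,0.002],[0,0,0],-1],
    [[0,0,0.002],[0,0,0],-1],
    [[0,0,0.002],[0,0,0],-1]
  ]
}}

```text
time_s: 15.55
tcp_pos: [0.5073, -0.0739, 0.1214]
tcp_rot: [-0.0, 0.943, 0.332, -0.001]
ft_force: [4.1, -3.4, -12.2]
width: 0.0142
grip_force: 44.9
```

Emit:
{"fn": "step_arm", "kwargs": {
  "increments": [
    [[0,0,-0.005],[0,0,0],-1],
    [[0,0,-0.009],[0,0,0],-1],
    [[0,0,-0.009],[0,0,0],-1],
    [[0,0,-0.009],[0,0,0],-0.5],
    [[0,0,-0.009],[0,0,0],0],
    [[0,0,-0.009],[0,0,0],0.5],
    [[0,0,-0.009],[0,0,0],0.5],
    [[0,0,-0.009],[0,0,0],0.5],
    [[0,0,-0.009],[0,0,0],0.5],
    [[0,0,-0.009],[0,0,0],0.5],
    [[0,0,-0.009],[0,0,0],0.5]
  ]
}}

```text
time_s: 16.92
tcp_pos: [0.5081, -0.0741, 0.1201]
tcp_rot: [-0.0, 0.943, 0.332, 0.0]
ft_force: [-0.7, 0.5, -0.1]
width: 0.0703
grip_force: 0.0
```

Retreat up, then swing aside to see.

Emit:
{"fn": "step_arm", "kwargs": {
  "increments": [
    [[0,0,0.1],[0,0,0],0.5],
    [[0,0,0.25],[0,0,0],0.5],
    [[0,0,0.45],[0,0,0],0.5],
    [[0,0,0.6],[0,0,0],0.5],
    [[0,0,0.6],[0,0,0],0.5],
    [[-0.1,0.2,0.6],[0,0,0],0.5],
    [[-0.2,0.4,0.6],[0,0,0],0.5],
    [[-0.2,0.6,0.6],[0,0,0],0.5],
    [[-0.2,0.8,0.6],[0,0,0],0.5],
    [[-0.2,1,0.6],[0,0,0],0.5],
    [[-0.2,1,0.6],[0,0,0],0.5],
    [[-0.2,1,0.6],[0,0,0],0.5]
  ]
}}

```text
time_s: 18.42
tcp_pos: [0.4476, 0.2255, 0.2986]
tcp_rot: [0.0, 0.943, 0.332, -0.001]
ft_force: [0.6, -0.9, 0.7]
width: 0.0702
grip_force: 0.0
```

```bash
python3 - <<'E'
from cell import *
from h import *
import cv2
s=camera("scene");t=camera("top");cv2.imwrite("pics/s9.png",s);cv2.imwrite("pics/t9.png",t)
# expected cap pixel, and dark-cap centroids near it
X=np.array([.5085,-.0735,.029+.1395])
for n,i,b in(("scene",s,"scene0"),("top",t,"top0")):
    u,v=map(int,proj(n,X));a=cv2.imread(f"pics/{b}.png")
    w=i[v-14:v+15,u-14:u+15];d=np.abs(w.astype(int)-a[v-14:v+15,u-14:u+15]).max(2)>40
    k=(w.max(2)<60)&d;y,x=np.nonzero(k);print(n,(u,v),d.sum(),k.sum(),x.mean()+u-14,y.mean()+v-14)
E
```

```text
scene (329, 192) 83 1 325.0 194.0
top (296, 209) 29 17 295.8235294117647 208.47058823529412
```

```bash
python3 - <<'E'
import cv2,numpy as np
s=cv2.imread("pics/s9.png");a=cv2.imread("pics/scene0.png")
d=np.abs(s.astype(int)-a).max(2)>30;g=s.max(2)
for r in range(184,250,3):
    c=np.nonzero(d[r,300:350])[0]+300;print(r,c.min() if len(c) else '',c.max() if len(c) else '',g[r,318:338:2])
E
```

```text
184   [50 50 63 72 75 76 72 52 45 85]
187   [77 83 87 78 91 88 72 79 92 80]
190   [ 77  73  99  92  73  99  68  74  88 174]
193 325 330 [ 77  85  90  69  58  62  59  89  82 169]
196 325 331 [ 88  91  97  90 105  77 124  79  78 161]
199 324 331 [ 73  88  86 110 121 124 128  74  80 164]
202 324 330 [231 191  67 101 122 124 115 236 232 223]
205 324 331 [216 218 234  97 120 125 110 232 219 216]
208 323 331 [217 203 221  92 125 124 110 212 209 216]
211 323 331 [219 219 233  96 125 125 109 236 223 212]
214 323 331 [223 220 228  98 121 126 123 227 209 218]
217 324 331 [220 216 228  95 125 122 111 237 226 216]
220 324 331 [220 217 223  96 127 126 108 231 215 221]
223 324 331 [210 213 223  95 125 124 107 223 220 222]
226 323 331 [211 209 224  98 125 125 109 233 214 212]
229 324 330 [214 219 220 103 128 121 119 227 212 213]
232 324 330 [212 201 202 114 125 122 125 184 180 215]
235 324 330 [203 184 173 118 122 124 110 143 174 174]
238 324 330 [191 188 101 116 120 122 115 102 147 217]
241   [182  84 154 207 247 198 237 206 113 202]
244   [102 239 175 106 115 118 119 137 255 125]
247   [141 143 186 123 122 119 125 166 114 136]
```

The tube stands upright in the mouth, its cap at about row 192, where it was predicted to be. The arm is clear of everything.

```bash
python3 -c "
from cell import *
print(close_job())"
```

```text
the job is handed in; nothing more can be done
None
```

The tube is locked in the open coupling: it was pressed on the stop at about 16–18 N for 0.75 s, held against an upward pull of about 11 N, then released upright with the arm clear; the job was handed in at about 18.5 s, with no verdict returned.

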